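# Line up the lab containers by height against the end plate

## Task

Move the four containers left of the board (vial, beaker, amber bottle, tall clear bottle) onto the four cork pads of the board, one standing in the middle of each pad, in order of height: the tallest on the pad next to the upright end plate, the shortest at the other end by the tape roll. Keep them upright all the time.

Things in the scene. Friction and masses are not known exactly. Their poses are not given: they have to be found in the camera images.
- vial: the shortest container: small clear glass sample vial with a black screw cap, 27 mm in diameter, 59 mm tall. Stands upright on the worktop to the left of the board (at its +y side), as all four do (similar vials and bottles in the far left corner are not part of the job); the four containers swap places from start to start. Origin: centre of its underside, z up. A plain grasp is round the body, 30 to 40 mm above its underside (do not count on the cap for grip).
- beaker: the second shortest: open clear beaker without a cap, 54 mm across at the rim, slightly narrower below, 70 mm tall, hollow, thin wall. Stands upright. Origin: centre of its underside, z up. Grasp it across its outside, about 45 to 55 mm above its underside.
- amber_bottle: the third: amber bottle with a blue screw cap, body 56 mm in diameter, 104 mm tall; the cap is fixed, about 38 mm in diameter, and takes the top 26 mm (78 to 104 mm above the underside), so it can be lifted by the cap. Stands upright. Origin: centre of its underside, z up.
- tall_bottle: the tallest: clear glass bottle with a blue screw cap, body 66 mm in diameter, 142 mm tall; the cap is fixed, about 43 mm in diameter, and takes the top 36 mm (106 to 142 mm above the underside), so it can be lifted by the cap. Stands upright. Origin: centre of its underside, z up.
- board: fixed aluminium board 90 x 464 mm, 10 mm thick, flat on the worktop to the right of the containers, its long side roughly across the robot's view; it carries the four pads, the end plate and a roll of white tape. Origin: centre of its underside; y runs along its length (roughly world y), x across it, z up.
- pad_1: round flat cork pad, 76 mm across, in the row of four that are fixed on the board, 90 mm from centre to centre along the board's y. Origin: centre of its underside; its top is 3 mm above that, 13 mm above the worktop. The outermost pad at the board's -y end.
- pad_2: round flat cork pad, 76 mm across, in the row of four that are fixed on the board, 90 mm from centre to centre along the board's y. Origin: centre of its underside; its top is 3 mm above that, 13 mm above the worktop. Next to pad_1.
- pad_3: round flat cork pad, 76 mm across, in the row of four that are fixed on the board, 90 mm from centre to centre along the board's y. Origin: centre of its underside; its top is 3 mm above that, 13 mm above the worktop. Between pad_2 and pad_4.
- pad_4: round flat cork pad, 76 mm across, in the row of four that are fixed on the board, 90 mm from centre to centre along the board's y. Origin: centre of its underside; its top is 3 mm above that, 13 mm above the worktop. The outermost pad at the board's +y end.
- end_plate: upright grey steel plate like a bookend, 80 mm wide across the board, 3 mm thick, 90 mm tall, on a 34 mm long foot, fixed on one end of the board, its centre 65 mm beyond the nearest pad's centre. From start to start it is at the -y end (beside pad_1) or at the +y end (beside pad_4); the tape roll (52 mm, 13 mm high) lies at the other end. Origin: centre of its underside, on the board's top, 10 mm above the worktop; z up.
Not all that is in view belongs to the job. Leave any purple or turquoise look-alike of the vial alone.

How it is judged:
At the end, for the whole second after the job is handed in: Counting from the end plate, the tall bottle, the amber bottle, the beaker and the vial stand on the first, second, third and fourth pad, each within 12 mm of its pad's centre, its underside on the pad's top, upright within 0.12 rad and at rest (slower than 20 mm/s) (((horizontal distance between end_plate and pad_4 below 0.12 m and horizontal distance between vial and pad_1 below 0.012 m and z of vial in the frame of pad_1 between 0 and 0.007 m and horizontal distance between beaker and pad_2 below 0.012 m and z of beaker in the frame of pad_2 between 0 and 0.007 m and horizontal distance between amber_bottle and pad_3 below 0.012 m and z of amber_bottle in the frame of pad_3 between 0 and 0.007 m and horizontal distance between tall_bottle and pad_4 below 0.012 m and z of tall_bottle in the frame of pad_4 between 0 and 0.007 m) or (horizontal distance between end_plate and pad_1 below 0.12 m and horizontal distance between vial and pad_4 below 0.012 m and z of vial in the frame of pad_4 between 0 and 0.007 m and horizontal distance between beaker and pad_3 below 0.012 m and z of beaker in the frame of pad_3 between 0 and 0.007 m and horizontal distance between amber_bottle and pad_2 below 0.012 m and z of amber_bottle in the frame of pad_2 between 0 and 0.007 m and horizontal distance between tall_bottle and pad_1 below 0.012 m and z of tall_bottle in the frame of pad_1 between 0 and 0.007 m)) and angle between each of vial, beaker, amber_bottle, tall_bottle's own z axis and vertical below 0.12 rad and linear speed of each of vial, beaker, amber_bottle, tall_bottle below 0.02 m/s); the robot touches nothing.
It fails at once if a container is tipped by more than 0.6 rad (angle between any of vial, beaker, amber_bottle, tall_bottle's own z axis and vertical above 0.6 rad).
It also fails if it takes over 102 s, if anything falls off the work surface, if the arm or the gripper's body presses on something with over 40 N, if the wrist force passes 120 N, or if a joint passes its speed limit or range.

## Robot

A 6-joint arm with a two-finger parallel gripper is mounted at the origin on a cart in front of the work surface, level with it; the furniture and walls round the work are solid. World frame = base frame: x ahead of the robot, y to its left, z up, the work surface at z = 0. Lengths are in m, angles in rad, forces in N, time in s.
With the tool pointing down it reaches from about 0.35 to 0.975 m from the base axis. Payload 4.9 kg.
Tool frame: the origin (TCP) lies on the centre line of the jaws, within the pads' length; the fingertips stand 8 mm ahead of it and the grasp point (between the pads) lies 11 mm behind it (r.tip_reach is the distance from the TCP to the fingertips, in m); z points along the fingers, x is the direction in which the jaws open and shut, and the axes are right-handed (so a half turn about z gives the same grasp; the last joint's range is limited). The gripper opens to 85 mm and grips with 20 to 120 N. Pads are 22 mm wide; open, the fingers measure 114 mm over their backs; the gripper's body (76 mm by 85 mm) begins 54 mm behind the grasp point. The pads swing forward as they close: fully open they stand 13 mm farther back than shut.
Start: joints at [1.102, 0.053, 1.613, -0, 1.476, -0.119], TCP at [0.214, 0.587, 0.239] pointing down, gripper open.
Joint ranges: [-3.01, 3.01], [-1.01, 2.22], [0.06, 2.58], [-1.02, 4.17], [0.09, 2.62], [-3.14, 3.14]. Speed limits (rad/s): [2.57, 2.57, 3.14, 3.14, 3.14, 3.14].

## Interface

Orientations are given as a unit quaternion [w, x, y, z].
In Python, from station import r gives the robot as it stands.
- The arm moves only by the shell command python3 -m inch 'ROWS'. ROWS is JSON, a list of rows, each a list of 7 numbers: the shift along the world's x, y, z in m, then the turn, a rotation vector about the world's x, y, z in rad, then the closure, from 0 (fully open) to 1 (shut). A call has 1 to 20 rows; each row is the pose to reach, as a shift and turn from the pose commanded when the call began; what a row does not reach only later rows make up. A row lasts 1/10 s, in which the tool goes at most 50 mm and 8.59 degrees, less where a joint would pass 70% of its speed; a pose out of reach is approached as far as the arm can. A call with a gripper value outside its range is refused whole. The fingers move at their own pace and stop on an object; the grip force is fixed at half the most. Time passes only in rows, so rows that repeat a pose let the fingers close. It gives the time, the measured TCP pose, the force and the opening at its end, in the units of the state.
- r.read_state(): the state, without advancing time (a new reading comes with each control period).
- r.capture(name): name is "side" or "top" or "wrist"; returns the picture (420x560x3 uint8, blue, green, red); there is no depth.
- r.get_calibration(name): a dict with "fx", "fy", "cx", "cy" (pixels), "R" (3x3) and "t" (3): a world point X has camera coordinates R X + t; the wrist camera has in their place "mount" (4x4, takes a point from camera to tool coordinates, whose origin is the TCP and whose axes are the tool frame's). Camera axes: x right, y down, z forward; pixel columns grow to the right and rows downward; lengths in m; the calibration is good to about 2 mm. The wrist camera is an equidistant fisheye: a pixel r from the principal point sees the ray r / f radians off the axis. A picture is of the moment at which its call begins: read the wrist's pose just before it. get_calibration takes no time and is no camera call.
- r.job_done(): hands the job in, once; it reports no verdict.
The state is a dict: "clock": time; "joint_positions": joint angles; "qd": joint speeds; "tau": joint torques, N m; "eef_pos": TCP position; "eef_rot": TCP orientation; "contact_force": force on the tool from outside, world axes, zero at the start; "ft_torque": the same for the moment, N m; "width": finger opening in m.
Only numpy, scipy, OpenCV 4.12 (cv2) and the standard library are available. Lean on these libraries where they do the work, as an engineer would, in place of code of your own. Each camera call takes 0.05 s, during which the arm holds its last target. There are 200 camera calls.

## Working session

There is one attempt and no reset: what is moved stays moved. The work goes in short steps, Python scripts to look and compute and a shell command to move; the robot and the scene stay as the last step left them, time stands still between calls to the robot, and variables do not carry over. Pictures are saved under pics/ and viewed, on a budget of 14 in all, crops included, one or two more only if the job needs it, and the job is handed in when it is done.

```bash
mkdir -p pics; ls
python3 - <<'E'
from station import r
import cv2
for n in("top","side"):
    cv2.imwrite(f"pics/{n}0.png",r.capture(n)); c=r.get_calibration(n); print(n,c)
print(r.get_calibration("wrist")); print(r.read_state())
E
```

```text
pics
top {'fx': 515.791406246851, 'fy': 515.791406246851, 'cx': 283.1114760689283, 'cy': 215.06499335801072, 'R': array([[ 0.01535543, -0.99976   ,  0.01562551],
       [-0.98404593, -0.01788067, -0.17701379],
       [ 0.1772507 , -0.0126581 , -0.98408433]]), 't': array([0.03311711, 0.52558437, 1.06907619])}
side {'fx': 473.91997174436847, 'fy': 473.91997174436847, 'cx': 283.0569608273533, 'cy': 220.65314643096127, 'R': array([[-0.96077447, -0.27639347, -0.02278321],
       [-0.09055094,  0.39029015, -0.91622821],
       [ 0.26213156, -0.87822563, -0.4000085 ]]), 't': array([0.52001603, 0.07939453, 0.95809602])}
{'fx': 325.19226210127806, 'fy': 325.19226210127806, 'cx': 278.66944256105734, 'cy': 210.48276142395682, 'mount': array([[ 9.99998571e-01,  1.36430017e-03, -9.97967834e-04,
        -2.24595199e-04],
       [-1.05792959e-03,  9.65612080e-01,  2.59984982e-01,
        -6.49174078e-02],
       [ 1.31834735e-03, -2.59983555e-01,  9.65612144e-01,
        -1.34644926e-01],
       [ 0.00000000e+00,  0.00000000e+00,  0.00000000e+00,
         1.00000000e+00]])}
{'clock': 0.1, 'joint_positions': array([ 1.10201235e+00,  5.33195414e-02,  1.61414356e+00, -2.84490308e-07,
        1.47602957e+00, -1.18991135e-01]), 'qd': array([-1.46368710e-03, -3.17392580e-04, -2.05284710e-03, -6.61782810e-05,
        1.11566672e-04, -5.36240099e-04]), 'tau': array([ 9.23345215e-04, -3.94898486e+01, -3.71366215e+01, -2.70225208e-06,
        3.90272849e-03,  1.98830162e-05]), 'eef_pos': array([0.21393322, 0.5866592 , 0.23817601]), 'eef_rot': array([ 4.48487462e-04,  8.19360104e-01,  5.73278394e-01, -8.37477401e-04]), 'contact_force': array([ 0.53984027, -0.14062232,  0.69897767]), 'ft_torque': array([-0.01459841, -0.00383324,  0.0093299 ]), 'width': 0.08547490449395069}
```

View pics/top0.png

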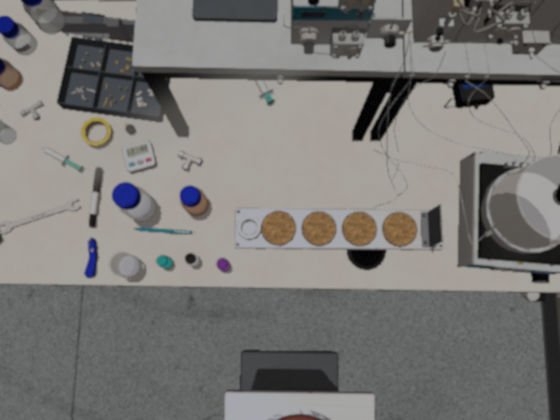

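View pics/side0.png

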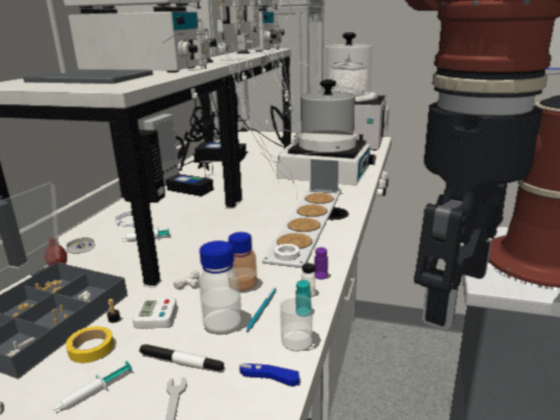

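Top view: the end plate is at the right (−y, px 432,227) and the tape at 250,228. Pads sit at 278, 319, 360 and 400, row 228. The tall cap is at (126,193), the amber cap at (191,197), the beaker at (129,265), and the vial's black cap at (190,259) between the turquoise (165,262) and purple (223,265) decoys.

```bash
cat > h.py <<'E'
import numpy as np,cv2
from station import r
def ray(n,u,v,z):
    c=r.get_calibration(n);R,t=c["R"],c["t"];o=-R.T@t
    d=R.T@np.array([(u-c["cx"])/c["fx"],(v-c["cy"])/c["fy"],1]);return o+d*(z-o[2])/d[2]
def wray(u,v,z,s):
    c=r.get_calibration("wrist");M=c["mount"];x=np.array([u-c["cx"],v-c["cy"]]);q=np.hypot(*x);th=q/c["fx"]
    d=np.r_[np.sin(th)*x/max(q,1e-9),np.cos(th)];d=M[:3,:3]@d
    from scipy.spatial.transform import Rotation as Ro
    w=s["eef_rot"];T=Ro.from_quat([*w[1:],w[0]]).as_matrix();o=s["eef_pos"]+T@M[:3,3];d=T@d
    return o+d*(z-o[2])/d[2]
def blobs(m,lo,hi=1e9):
    k,l,st,c=cv2.connectedComponentsWithStats(m.astype(np.uint8))
    return [(c[i],st[i]) for i in range(1,k) if lo<=st[i][4]<hi]
E
python3 - <<'E'
from h import *
im=cv2.imread("pics/top0.png");b,g,rr=[im[...,i].astype(int) for i in range(3)]
h=cv2.cvtColor(im,cv2.COLOR_BGR2HSV)
def show(n,m,z,lo,box):
    M=np.zeros(m.shape,bool);x0,x1,y0,y1=box;M[y0:y1,x0:x1]=m[y0:y1,x0:x1]
    for c,s in blobs(M,lo): 
        print(n,c.round(1),s,ray("top",s[0]+s[2]/2-.5,s[1]+s[3]/2-.5,z).round(4),ray("top",*c,z).round(4))
blue=(b>100)&(b>rr+60)&(b>g+60)
show("tall",blue,.142,60,(100,160,170,220));show("amber",blue,.104,60,(170,215,180,212))
show("vial",h[...,2]<80,.059,15,(178,205,248,275))
show("turq",(g>rr+50),.059,15,(150,180,248,275));show("purp",(b>g+50),.059,15,(210,240,250,275))
show("pad",(rr>b+40),.013,300,(255,425,205,250))
cv2.imwrite("pics/z.png",cv2.resize(im[180:285,80:240],None,fx=5,fy=5,interpolation=2)) 
s=r.read_state();cv2.imwrite("pics/w0.png",r.capture("wrist"))
E
```

```text
tall [124.5 194.4] [113 183  24  24 450] [0.5434 0.3578 0.142 ] [0.5436 0.3577 0.142 ]
amber [189.3 195.1] [181 187  18  18 261] [0.552  0.2359 0.104 ] [0.5529 0.2364 0.104 ]
vial [190.2 258.2] [186 254  10  10  73] [0.4265 0.2352 0.059 ] [0.427  0.2359 0.059 ]
turq [164.1 261.4] [157 256  15  12 127] [0.4193 0.2903 0.059 ] [0.4194 0.2901 0.059 ]
purp [222.8 264.2] [218 259  11  11  93] [0.4161 0.1666 0.059 ] [0.4157 0.167  0.059 ]
pad [278.1 227.7] [262 212  33  33 836] [0.5016 0.0524 0.013 ] [0.5023 0.0521 0.013 ]
pad [318.6 228.1] [303 212  32  33 824] [ 0.5032 -0.0376  0.013 ] [ 0.5031 -0.0378  0.013 ]
pad [359.  228.4] [343 213  33  32 831] [ 0.5037 -0.1278  0.013 ] [ 0.504  -0.1277  0.013 ]
pad [399.4 228.7] [384 213  32  33 833] [ 0.5042 -0.2181  0.013 ] [ 0.505  -0.2178  0.013 ]
```

View pics/z.png

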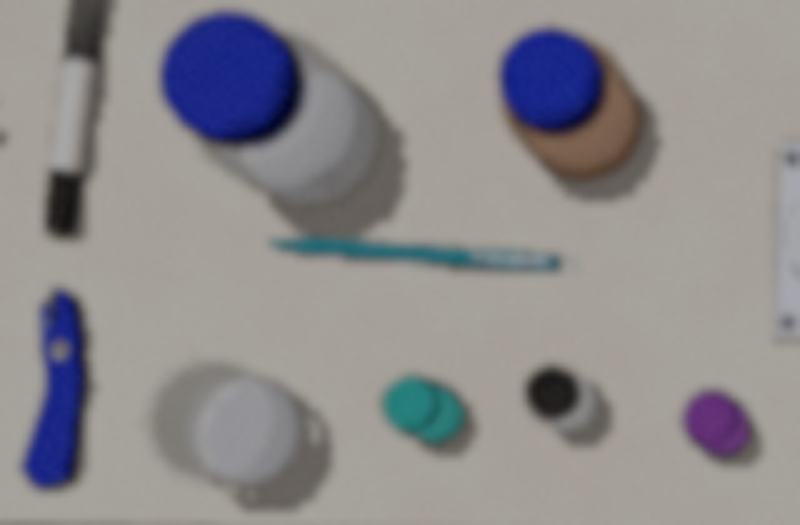

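```bash
python3 -m inch '[[0.03,-0.03,0.02,0,0,-0.14,0],[0.06,-0.06,0.02,0,0,-0.28,0],[0.09,-0.09,0.02,0,0,-0.42,0],[0.12,-0.12,0.02,0,0,-0.56,0],[0.15,-0.15,0.02,0,0,-0.7,0],[0.18,-0.18,0.02,0,0,-0.84,0],[0.21,-0.21,0.02,0,0,-0.98,0],[0.24,-0.24,0.02,0,0,-1.12,0],[0.26,-0.27,0.02,0,0,-1.221,0],[0.28,-0.287,0.02,0,0,-1.221,0],[0.286,-0.287,0.02,0,0,-1.221,0],[0.286,-0.287,0.02,0,0,-1.221,0]]'
python3 - <<'E'
from h import *
s=r.read_state();im=r.capture("wrist");cv2.imwrite("pics/w1.png",im);np.save("s1.npy",s,allow_pickle=True);print(s["eef_pos"],s["eef_rot"],s["joint_positions"])
for x in [(129,265.5,.002),(122.6,264,.07),(135,78,.35)]: print(ray("top",*x))
E
```

```text
clock: 1.35
eef_pos: [0.5005, 0.2999, 0.2589]
eef_rot: [-0.0, 1.0, -0.001, -0.0]
contact_force: [-0.1, -0.1, -0.5]
width: 0.0853
[0.50054048 0.29990705 0.25889666] [-6.99692924e-05  9.99999710e-01 -6.21769329e-04 -4.33778984e-04] [ 4.12076484e-01 -5.59243276e-02  1.68877229e+00  4.77048302e-04
  1.50948329e+00  4.13290616e-01]
[0.41400972 0.37892687 0.002     ]
[0.41172316 0.37311707 0.07      ]
[0.69374422 0.29164411 0.35      ]
```

View pics/w1.png

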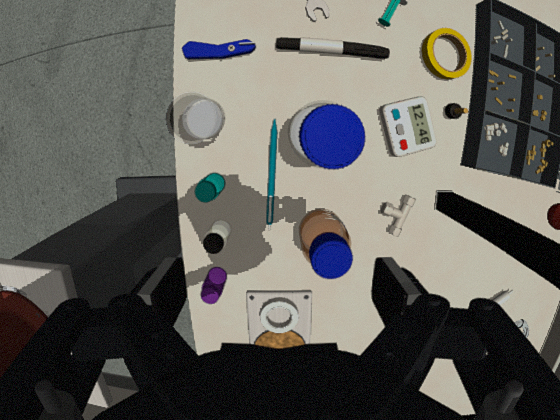

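Run:
```python
from h import *
im=cv2.imread("pics/w1.png");s=np.load("s1.npy",allow_pickle=True).item()
b,g,rr=[im[...,i].astype(int) for i in range(3)]
blue=(b>100)&(b>rr+60)&(b>g+60)
for c,st in blobs(blue,300):
    u,v=st[0]+st[2]/2-.5,st[1]+st[3]/2-.5;print(c.round(1),st,wray(u,v,.142,s).round(4),wray(u,v,.104,s).round(4))
for u,v,z in[(213,244,.059),(202,118,.002),(196,119,.07),(279,317,.023)]:print(wray(u,v,z,s).round(4))
cv2.imwrite("pics/z1.png",cv2.resize(im[80:160,160:240],None,fx=7,fy=7,interpolation=2))
```

```text
[213.4  48.7] [182  39  73  18 773] [0.4542 0.4274 0.142 ] [0.4471 0.4368 0.104 ]
[332.7 136.1] [ 301  105   64   64 3159] [0.5427 0.3564 0.142 ] [0.549  0.3551 0.104 ]
[331.8 259.3] [ 312  241   40   37 1163] [0.5459 0.2544 0.142 ] [0.5526 0.2377 0.104 ]
[0.4276 0.2359 0.059 ]
[0.4081 0.3752 0.002 ]
[0.418  0.3727 0.07  ]
[0.5013 0.1162 0.023 ]
```

View pics/z1.png

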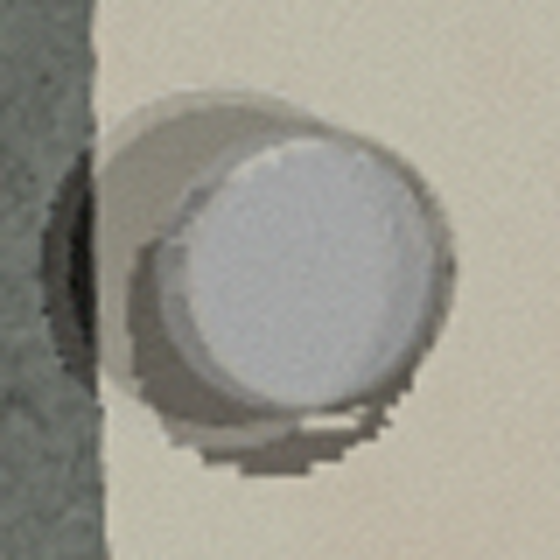

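Rim and base both put the beaker at (0.413,0.375). The caps agree between views: tall (0.543,0.357), amber (0.552,0.237). I'll take the tall bottle first.

```bash
python3 -m inch '[[0.021,0.028,-0.03,0,0,0,0],[0.042,0.057,-0.05,0,0,0,0],[0.042,0.057,-0.08,0,0,0,0],[0.042,0.057,-0.11,0,0,0,0],[0.042,0.057,-0.13,0,0,0,0],[0.042,0.057,-0.144,0,0,0,0],[0.042,0.057,-0.144,0,0,0,0],[0.042,0.057,-0.144,0,0,0,0.2],[0.042,0.057,-0.144,0,0,0,0.4],[0.042,0.057,-0.144,0,0,0,0.6],[0.042,0.057,-0.144,0,0,0,0.8],[0.042,0.057,-0.144,0,0,0,0.8],[0.042,0.057,-0.144,0,0,0,0.8],[0.042,0.057,-0.144,0,0,0,0.8],[0.042,0.057,-0.144,0,0,0,0.8]]'
```

```text
clock: 2.9
eef_pos: [0.5434, 0.3577, 0.1175]
eef_rot: [-0.001, 1.0, -0.0, 0.001]
contact_force: [-0.5, -0.3, 5.6]
width: 0.0414
```

```bash
python3 -m inch '[[0,0,0.01,0,0,0,0.8],[0,0,0.025,0,0,0,0.8],[0,0,0.045,0,0,0,0.8],[0,0,0.07,0,0,0,0.8],[0,0,0.095,0,0,0,0.8],[0,0,0.115,0,0,0,0.8],[0,-0.005,0.125,0,0,0,0.8],[-0.002,-0.015,0.13,0,0,0,0.8],[-0.004,-0.03,0.13,0,0,0,0.8],[-0.008,-0.05,0.13,0,0,0,0.8],[-0.012,-0.075,0.13,0,0,0,0.8],[-0.016,-0.1,0.13,0,0,0,0.8],[-0.02,-0.125,0.13,0,0,0,0.8],[-0.024,-0.15,0.13,0,0,0,0.8],[-0.028,-0.175,0.13,0,0,0,0.8],[-0.032,-0.2,0.13,0,0,0,0.8],[-0.036,-0.225,0.13,0,0,0,0.8],[-0.038,-0.25,0.13,0,0,0,0.8],[-0.038,-0.275,0.13,0,0,0,0.8],[-0.038,-0.3,0.13,0,0,0,0.8]]'
python3 -m inch '[[0,-0.025,0,0,0,0,0.8],[0,-0.05,0,0,0,0,0.8],[0,-0.075,0,0,0,0,0.8],[0,-0.1,0,0,0,0,0.8],[0,-0.125,0,0,0,0,0.8],[0,-0.15,0,0,0,0,0.8],[0,-0.175,0,0,0,0,0.8],[0,-0.2,0,0,0,0,0.8],[0,-0.225,0,0,0,0,0.8],[0,-0.245,0,0,0,0,0.8],[0,-0.26,0,0,0,0,0.8],[0,-0.27,0,0,0,0,0.8],[0,-0.275,0,0,0,0,0.8],[0,-0.275,0,0,0,0,0.8],[0,-0.275,0,0,0,0,0.8]]'
python3 - <<'E'
from h import *
s=r.read_state();print(s["eef_pos"],s["contact_force"],s["width"])
cv2.imwrite("pics/t2.png",r.capture("top"))
E
```

```text
clock: 4.9
eef_pos: [0.5025, 0.0553, 0.2433]
eef_rot: [0.0, 1.0, -0.0, -0.002]
contact_force: [0.4, -0.5, -3.4]
width: 0.0421
clock: 6.4
eef_pos: [0.5042, -0.2173, 0.2452]
eef_rot: [-0.0, 1.0, 0.0, -0.0]
contact_force: [0.1, 0.4, -2.2]
width: 0.0417
[ 0.50415588 -0.2172903   0.24519274] [ 0.08954594  0.3734594  -2.18802263] 0.04166407207006216
```

View pics/t2.png

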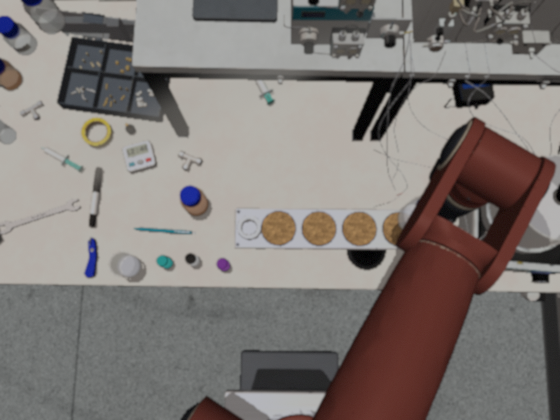

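```bash
python3 -m inch '[[0,0,-0.01,0,0,0,0.8],[0,0,-0.03,0,0,0,0.8],[0,0,-0.055,0,0,0,0.8],[0,0,-0.075,0,0,0,0.8],[0,0,-0.09,0,0,0,0.8],[0,0,-0.1,0,0,0,0.8],[0,0,-0.105,0,0,0,0.8],[0,0,-0.108,0,0,0,0.8],[0,0,-0.11,0,0,0,0.8],[0,0,-0.11,0,0,0,0.8],[0,0,-0.11,0,0,0,0.8]]'; python3 -m inch '[[0,0,-0.002,0,0,0,0.8],[0,0,-0.004,0,0,0,0.8],[0,0,-0.004,0,0,0,0.8],[0,0,-0.004,0,0,0,0.8]]'
```

```text
clock: 7.55
eef_pos: [0.5046, -0.2181, 0.136]
eef_rot: [0.0, 1.0, 0.0, 0.001]
contact_force: [-1.0, -0.6, -2.4]
width: 0.0417
clock: 7.95
eef_pos: [0.5041, -0.2178, 0.1312]
eef_rot: [-0.0, 1.0, 0.0, -0.0]
contact_force: [-0.6, 0.2, -3.7]
width: 0.0416
```

```bash
python3 -m inch '[[0,0,-0.001,0,0,0,0.8],[0,0,-0.002,0,0,0,0.8],[0,0,-0.002,0,0,0,0.8],[0,0,-0.002,0,0,0,0.8]]'
```

```text
clock: 8.35
eef_pos: [0.5044, -0.2182, 0.1305]
eef_rot: [0.0, 1.0, 0.0, 0.0]
contact_force: [-2.7, -0.4, 6.0]
width: 0.0413
```

```bash
python3 -m inch '[[0,0,0,0,0,0,0.5],[0,0,0,0,0,0,0.2],[0,0,0,0,0,0,0],[0,0,0,0,0,0,0],[0,0,0,0,0,0,0],[0,0,0,0,0,0,0],[0,0,0.015,0,0,0,0],[0,0,0.04,0,0,0,0],[0,0,0.07,0,0,0,0],[0,0,0.1,0,0,0,0],[0,0.03,0.11,0,0,0,0],[0.005,0.07,0.11,0,0,0,0],[0.01,0.11,0.11,0,0,0,0],[0.015,0.15,0.11,0,0,0,0],[0.02,0.19,0.11,0,0,0,0],[0.025,0.23,0.11,0,0,0,0],[0.03,0.27,0.11,0,0,0,0],[0.035,0.31,0.11,0,0,0,0],[0.04,0.35,0.11,0,0,0,0],[0.044,0.38,0.11,0,0,0,0]]'
python3 -m inch '[[0.002,0.04,-0.02,0,0,0,0],[0.004,0.065,-0.05,0,0,0,0],[0.004,0.075,-0.08,0,0,0,0],[0.004,0.075,-0.11,0,0,0,0],[0.004,0.075,-0.11,0,0,0,0],[0.004,0.075,-0.11,0,0,0,0]]'
python3 - <<'E'
from h import *
cv2.imwrite("pics/t3.png",r.capture("side"))
E
```

```text
clock: 10.35
eef_pos: [0.5483, 0.1645, 0.2409]
eef_rot: [-0.0, 1.0, 0.001, 0.001]
contact_force: [-0.4, -0.4, -0.3]
width: 0.0853
clock: 10.95
eef_pos: [0.5524, 0.2371, 0.1302]
eef_rot: [0.0, 1.0, -0.0, 0.0]
contact_force: [0.5, 0.8, 0.3]
width: 0.0856
```

View pics/t3.png

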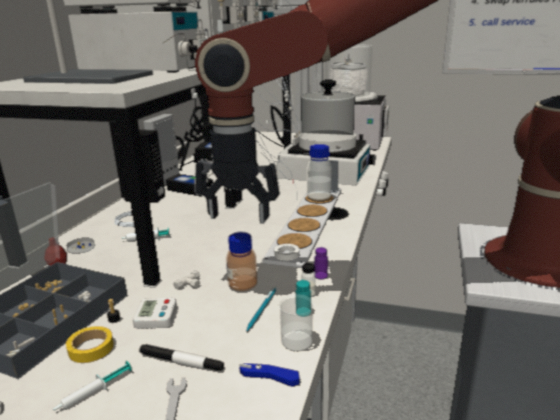

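The tall bottle stands upright on pad 1 (px 319,175), and the gripper is just above the amber cap (240,243). Next I grip the amber bottle.

```bash
python3 -m inch '[[0,0,-0.02,0,0,0,0],[0,0,-0.038,0,0,0,0],[0,0,-0.047,0,0,0,0],[0,0,-0.047,0,0,0,0],[0,0,-0.047,0,0,0,0.2],[0,0,-0.047,0,0,0,0.4],[0,0,-0.047,0,0,0,0.6],[0,0,-0.047,0,0,0,0.8],[0,0,-0.047,0,0,0,0.8],[0,0,-0.047,0,0,0,0.8],[0,0,-0.047,0,0,0,0.8],[0,0,-0.047,0,0,0,0.8]]'
```

```text
clock: 12.2
eef_pos: [0.5532, 0.2374, 0.0837]
eef_rot: [-0.0, 1.0, 0.0, 0.001]
contact_force: [0.3, -0.3, 5.0]
width: 0.0366
```

```bash
python3 -m inch '[[0,0,0.01,0,0,0,0.8],[0,0,0.025,0,0,0,0.8],[0,0,0.045,0,0,0,0.8],[0,0,0.065,0,0,0,0.8],[0,-0.005,0.075,0,0,0,0.8],[-0.002,-0.015,0.08,0,0,0,0.8],[-0.006,-0.035,0.08,0,0,0,0.8],[-0.012,-0.06,0.08,0,0,0,0.8],[-0.018,-0.085,0.08,0,0,0,0.8],[-0.024,-0.11,0.08,0,0,0,0.8],[-0.03,-0.135,0.08,0,0,0,0.8],[-0.036,-0.16,0.08,0,0,0,0.8],[-0.042,-0.185,0.08,0,0,0,0.8],[-0.046,-0.21,0.08,0,0,0,0.8],[-0.048,-0.235,0.08,0,0,0,0.8],[-0.048,-0.26,0.08,0,0,0,0.8],[-0.048,-0.285,0.08,0,0,0,0.8],[-0.048,-0.31,0.08,0,0,0,0.8],[-0.048,-0.33,0.08,0,0,0,0.8],[-0.048,-0.345,0.08,0,0,0,0.8]]'
python3 -m inch '[[0,-0.01,0,0,0,0,0.8],[0,-0.017,0,0,0,0,0.8],[0,-0.02,0,0,0,0,0.8],[0,-0.02,0,0,0,0,0.8],[0,-0.02,-0.01,0,0,0,0.8],[0,-0.02,-0.025,0,0,0,0.8],[0,-0.02,-0.04,0,0,0,0.8],[0,-0.02,-0.05,0,0,0,0.8],[0,-0.02,-0.057,0,0,0,0.8],[0,-0.02,-0.061,0,0,0,0.8],[0,-0.02,-0.063,0,0,0,0.8],[0,-0.02,-0.063,0,0,0,0.8],[0,-0.02,-0.063,0,0,0,0.8]]'
```

```text
clock: 14.2
eef_pos: [0.503, -0.1093, 0.1613]
eef_rot: [-0.0, 1.0, -0.001, -0.001]
contact_force: [0.8, 1.1, -2.3]
width: 0.0363
clock: 15.5
eef_pos: [0.5046, -0.1281, 0.0999]
eef_rot: [0.0, 1.0, -0.0, 0.001]
contact_force: [-0.5, -0.4, -1.3]
width: 0.0365
```

```bash
python3 -m inch '[[0,0,-0.001,0,0,0,0.8],[0,0,-0.002,0,0,0,0.8],[0,0,-0.003,0,0,0,0.8],[0,0,-0.003,0,0,0,0.8],[0,0,-0.003,0,0,0,0.8]]'
```

```text
clock: 16.0
eef_pos: [0.5044, -0.128, 0.0967]
eef_rot: [0.0, 1.0, -0.0, 0.0]
contact_force: [-0.4, -1.0, 0.8]
width: 0.0364
```

```bash
python3 -m inch '[[0,0,-0.001,0,0,0,0.8],[0,0,-0.001,0,0,0,0.8],[0,0,-0.001,0,0,0,0.5],[0,0,-0.001,0,0,0,0.2],[0,0,-0.001,0,0,0,0],[0,0,-0.001,0,0,0,0],[0,0,-0.001,0,0,0,0],[0,0,0.015,0,0,0,0],[0,0,0.04,0,0,0,0],[0,0,0.07,0,0,0,0],[0,0.02,0.08,0,0,0,0],[0,0.06,0.08,0,0,0,0],[0,0.1,0.08,0,0,0,0],[-0.01,0.14,0.08,0,0,0,0],[-0.02,0.18,0.08,0,0,0,0],[-0.03,0.22,0.08,0,0,0,0],[-0.04,0.26,0.08,0,0,0,0],[-0.05,0.3,0.08,0,0,0,0],[-0.06,0.34,0.08,0,0,0,0],[-0.07,0.38,0.08,0,0,0,0]]'
python3 -m inch '[[-0.008,0.04,0,0,0,0,0],[-0.016,0.08,0,0,0,0,0],[-0.02,0.11,0,0,0,0,0],[-0.021,0.123,0,0,0,0,0],[-0.021,0.123,-0.03,0,0,0,0],[-0.021,0.123,-0.045,0,0,0,0],[-0.021,0.123,-0.045,0,0,0,0],[-0.021,0.123,-0.045,0,0,0,0]]'
python3 - <<'E'
from h import *
s=r.read_state();im=r.capture("wrist");np.save("s4.npy",s,allow_pickle=True);cv2.imwrite("pics/w4.png",im)
print(s["eef_pos"]);
E
```

```text
clock: 18.0
eef_pos: [0.4335, 0.2537, 0.1764]
eef_rot: [-0.0, 1.0, 0.0, 0.0]
contact_force: [0.1, 0.1, 0.0]
width: 0.0855
clock: 18.8
eef_pos: [0.4133, 0.3744, 0.1311]
eef_rot: [0.0, 1.0, -0.001, -0.0]
contact_force: [0.6, 0.5, 0.3]
width: 0.0854
[0.41327717 0.37435559 0.13105861]
```

View pics/w4.png

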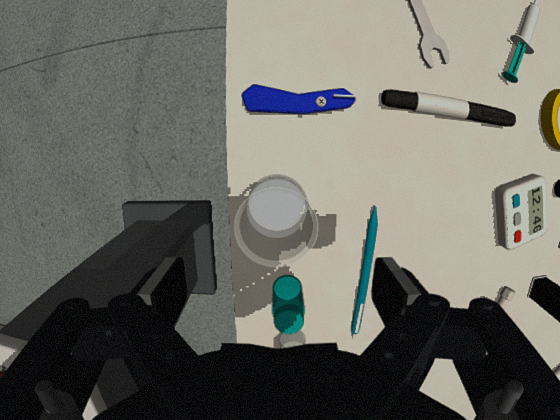

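The beaker rim is at (277,222) and its base at (276,206).

Run:
```python
from h import *
s=np.load("s4.npy",allow_pickle=True).item()
for a in[(277,222,.07),(276,206,.003),(318,222,.07),(236,222,.07)]:print(wray(*a,s).round(4))
```

```text
[0.4128 0.379  0.07  ]
[0.4115 0.3723 0.003 ]
[0.4387 0.379  0.07  ]
[0.3868 0.379  0.07  ]
```

```bash
python3 -m inch '[[-0.001,0.001,-0.02,0,0,0,0],[-0.001,0.001,-0.05,0,0,0,0],[-0.001,0.001,-0.075,0,0,0,0],[-0.001,0.001,-0.088,0,0,0,0],[-0.001,0.001,-0.09,0,0,0,0],[-0.001,0.001,-0.09,0,0,0,0.1],[-0.001,0.001,-0.09,0,0,0,0.2],[-0.001,0.001,-0.09,0,0,0,0.3],[-0.001,0.001,-0.09,0,0,0,0.4],[-0.001,0.001,-0.09,0,0,0,0.6],[-0.001,0.001,-0.09,0,0,0,0.6],[-0.001,0.001,-0.09,0,0,0,0.6],[-0.001,0.001,-0.09,0,0,0,0.6]]'
```

```text
clock: 20.15
eef_pos: [0.4126, 0.3768, 0.043]
eef_rot: [-0.001, 1.0, 0.0, 0.0]
contact_force: [-3.1, -0.6, 5.8]
width: 0.0512
```

```bash
python3 -m inch '[[0,0,0.01,0,0,0,0.6],[0,0,0.025,0,0,0,0.6],[0,0,0.045,0,0,0,0.6],[0,0,0.065,0,0,0,0.6],[0,0,0.08,0,0,0,0.6],[0.003,-0.01,0.09,0,0,0,0.6],[0.01,-0.025,0.09,0,0,0,0.6],[0.018,-0.045,0.09,0,0,0,0.6],[0.028,-0.07,0.09,0,0,0,0.6],[0.038,-0.095,0.09,0,0,0,0.6],[0.048,-0.12,0.09,0,0,0,0.6],[0.058,-0.145,0.09,0,0,0,0.6],[0.068,-0.17,0.09,0,0,0,0.6],[0.076,-0.195,0.09,0,0,0,0.6],[0.084,-0.22,0.09,0,0,0,0.6],[0.088,-0.245,0.09,0,0,0,0.6],[0.091,-0.27,0.09,0,0,0,0.6],[0.091,-0.295,0.09,0,0,0,0.6],[0.091,-0.32,0.09,0,0,0,0.6],[0.091,-0.345,0.09,0,0,0,0.6]]'
python3 -m inch '[[0,-0.025,0,0,0,0,0.6],[0,-0.045,0,0,0,0,0.6],[0,-0.06,0,0,0,0,0.6],[0,-0.067,0,0,0,0,0.6],[0,-0.069,0,0,0,0,0.6],[0,-0.069,-0.01,0,0,0,0.6],[0,-0.069,-0.03,0,0,0,0.6],[0,-0.069,-0.05,0,0,0,0.6],[0,-0.069,-0.062,0,0,0,0.6],[0,-0.069,-0.069,0,0,0,0.6],[0,-0.069,-0.073,0,0,0,0.6],[0,-0.069,-0.073,0,0,0,0.6],[0,-0.069,-0.073,0,0,0,0.6]]'
```

```text
clock: 22.15
eef_pos: [0.5026, 0.0295, 0.1313]
eef_rot: [0.0, 1.0, -0.0, -0.0]
contact_force: [0.5, -0.3, -1.1]
width: 0.0512
clock: 23.45
eef_pos: [0.5038, -0.0379, 0.0591]
eef_rot: [0.0, 1.0, 0.0, 0.001]
contact_force: [0.0, -0.3, -0.7]
width: 0.0513
```

Contact is expected between z 0.054 and 0.056.

```bash
python3 -m inch '[[0,0,-0.001,0,0,0,0.6],[0,0,-0.002,0,0,0,0.6],[0,0,-0.003,0,0,0,0.6],[0,0,-0.003,0,0,0,0.6],[0,0,-0.003,0,0,0,0.6]]'; python3 -m inch '[[0,0,-0.001,0,0,0,0.6],[0,0,-0.0015,0,0,0,0.6],[0,0,-0.0015,0,0,0,0.6],[0,0,-0.0015,0,0,0,0.6]]'
```

```text
clock: 23.95
eef_pos: [0.5036, -0.038, 0.0561]
eef_rot: [0.0, 1.0, 0.0, 0.0]
contact_force: [-1.6, 0.8, 5.3]
width: 0.0515
clock: 24.35
eef_pos: [0.5037, -0.0381, 0.056]
eef_rot: [0.0, 1.0, 0.0, -0.0]
contact_force: [-7.1, 0.2, 14.8]
width: 0.0512
```

```bash
python3 -m inch '[[0,0,0.0015,0,0,0,0.6],[0,0,0.0015,0,0,0,0.6],[0,0,0.0015,0,0,0,0.4],[0,0,0.0015,0,0,0,0.2],[0,0,0.0015,0,0,0,0],[0,0,0.0015,0,0,0,0],[0,0,0.0015,0,0,0,0],[0,0,0.015,0,0,0,0],[0,0,0.04,0,0,0,0],[0,0,0.07,0,0,0,0],[-0.01,0.02,0.09,0,0,0,0],[-0.02,0.06,0.09,0,0,0,0],[-0.03,0.1,0.09,0,0,0,0.1],[-0.04,0.14,0.09,0,0,0,0.2],[-0.05,0.18,0.09,0,0,0,0.3],[-0.06,0.22,0.09,0,0,0,0.3],[-0.07,0.25,0.09,0,0,0,0.3],[-0.076,0.27,0.09,0,0,0,0.3],[-0.077,0.274,0.09,0,0,0,0.3],[-0.077,0.274,0.09,0,0,0,0.3]]'
python3 -m inch '[[0,0,-0.02,0,0,0,0.3],[0,0,-0.05,0,0,0,0.3],[0,0,-0.05,0,0,0,0.3]]'
python3 - <<'E'
from h import *
s=r.read_state();im=r.capture("wrist");cv2.imwrite("pics/w5.png",im);cv2.imwrite("pics/t5.png",r.capture("top"))
b,g,rr=[im[...,i].astype(int) for i in range(3)]
print(s["eef_pos"])
# project vial cap expectation is at ray; black blob near image centre
m=np.zeros(b.shape,bool);m[150:300,220:340]=(im.max(2)<60)[150:300,220:340]
for c,st in blobs(m,100):print(c,st,wray(*c,.059,s).round(4))
E
```

```text
clock: 26.35
eef_pos: [0.4263, 0.2364, 0.1445]
eef_rot: [0.0, 1.0, 0.001, 0.0]
contact_force: [0.2, -0.9, 0.6]
width: 0.0597
clock: 26.65
eef_pos: [0.4237, 0.2339, 0.09]
eef_rot: [0.002, 1.0, -0.001, -0.004]
contact_force: [-0.2, -0.4, -0.7]
width: 0.06
[0.42369148 0.23390548 0.09004206]
[283.30955777 240.16547789] [ 263  219   42   43 1402] [0.4266 0.2375 0.059 ]
```

View pics/w5.png

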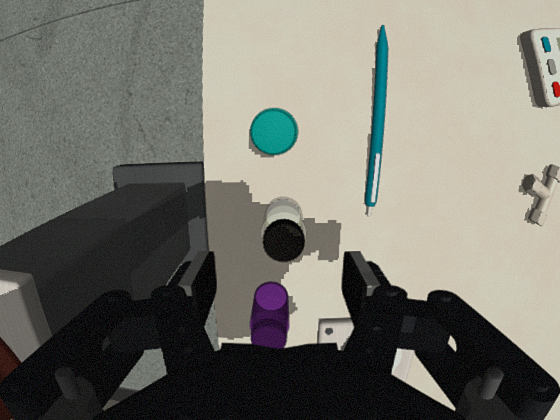

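The vial is centred between the jaws (cap at 283,240, about (0.427,0.237)).

```bash
python3 -m inch '[[0,0.001,-0.02,0,0,0,0.3],[0,0.001,-0.045,0,0,0,0.3],[0,0.001,-0.062,0,0,0,0.3],[0,0.001,-0.069,0,0,0,0.3],[0,0.001,-0.069,0,0,0,0.3],[0,0.001,-0.069,0,0,0,0.4],[0,0.001,-0.069,0,0,0,0.5],[0,0.001,-0.069,0,0,0,0.6],[0,0.001,-0.069,0,0,0,0.7],[0,0.001,-0.069,0,0,0,0.85],[0,0.001,-0.069,0,0,0,0.85],[0,0.001,-0.069,0,0,0,0.85],[0,0.001,-0.069,0,0,0,0.85]]'
```

```text
clock: 28.05
eef_pos: [0.427, 0.2375, 0.0259]
eef_rot: [-0.0, 1.0, 0.0, 0.001]
contact_force: [-1.3, -0.0, 5.7]
width: 0.0259
```

```bash
python3 -m inch '[[0,0,0.01,0,0,0,0.85],[0,0,0.03,0,0,0,0.85],[0,0,0.055,0,0,0,0.85],[0,0,0.08,0,0,0,0.85],[0.005,-0.01,0.095,0,0,0,0.85],[0.015,-0.03,0.1,0,0,0,0.85],[0.025,-0.055,0.1,0,0,0,0.85],[0.035,-0.08,0.1,0,0,0,0.85],[0.045,-0.105,0.1,0,0,0,0.85],[0.055,-0.13,0.1,0,0,0,0.85],[0.065,-0.155,0.1,0,0,0,0.85],[0.072,-0.175,0.1,0,0,0,0.85],[0.075,-0.184,0.1,0,0,0,0.85],[0.075,-0.185,0.09,0,0,0,0.85],[0.075,-0.185,0.07,0,0,0,0.85],[0.075,-0.185,0.045,0,0,0,0.85],[0.075,-0.185,0.028,0,0,0,0.85],[0.075,-0.185,0.02,0,0,0,0.85],[0.075,-0.185,0.016,0,0,0,0.85],[0.075,-0.185,0.016,0,0,0,0.85]]'; python3 -m inch '[[0,0,-0.001,0,0,0,0.85],[0,0,-0.002,0,0,0,0.85],[0,0,-0.003,0,0,0,0.85],[0,0,-0.003,0,0,0,0.85],[0,0,-0.003,0,0,0,0.85]]'
```

```text
clock: 30.05
eef_pos: [0.5009, 0.0525, 0.0405]
eef_rot: [-0.0, 1.0, 0.0, -0.0]
contact_force: [0.3, 0.2, -0.1]
width: 0.0258
clock: 30.55
eef_pos: [0.5019, 0.0521, 0.0389]
eef_rot: [-0.0, 1.0, -0.0, 0.001]
contact_force: [-1.0, -0.1, 5.6]
width: 0.0257
```

```bash
python3 -m inch '[[0,0,0.0,0,0,0,0.7],[0,0,0.0,0,0,0,0.5],[0,0,0.0,0,0,0,0.3],[0,0,0.0,0,0,0,0.2],[0,0,0.0,0,0,0,0.2],[0,0,0.0,0,0,0,0.2],[0,0,0.015,0,0,0,0.2],[0,0,0.04,0,0,0,0.2],[0,0,0.07,0,0,0,0.2],[0,0,0.1,0,0,0,0],[0,0.02,0.13,0,0,0,0],[0,0.06,0.15,0,0,0,0],[0,0.1,0.15,0,0,0,0],[0,0.14,0.15,0,0,0,0],[0,0.18,0.15,0,0,0,0],[0,0.22,0.15,0,0,0,0],[-0.03,0.26,0.15,0,0,0,0],[-0.06,0.3,0.15,0,0,0,0],[-0.09,0.34,0.15,0,0,0,0],[-0.09,0.34,0.15,0,0,0,0]]'
python3 - <<'E'
from h import *
im=r.capture("top");cv2.imwrite("pics/t6.png",im)
a=cv2.resize(im[190:270,230:450],None,fx=3.6,fy=3.6,interpolation=2);b=cv2.resize(r.capture("side")[120:280,250:400],None,fx=2,fy=2,interpolation=2)
o=np.zeros((len(a)+len(b),a.shape[1],3),np.uint8);o[:len(a)]=a;o[len(a):,:b.shape[1]]=b;cv2.imwrite("pics/z6.png",o)
b,g,rr=[im[...,i].astype(int) for i in range(3)]
m=(b>90)&(b>rr+60)&(b>g+60);m[:,:300]=0
for c,s in blobs(m,40):
    for z in(.155,.117):print(c,s,ray("top",s[0]+s[2]/2-.5,s[1]+s[3]/2-.5,z).round(4))
m=im.max(2)<80;m[:,:262]=0;m[:,300:]=0;m[:200]=0;m[245:]=0
for c,s in blobs(m,10):print("vial",c,s,ray("top",*c,.072).round(4))
E
```

```text
clock: 32.55
eef_pos: [0.4078, 0.396, 0.1891]
eef_rot: [-0.001, 1.0, 0.003, -0.0]
contact_force: [0.5, -0.5, -0.9]
width: 0.0856
[416.2989899  217.67676768] [404 206  26  25 495] [ 0.5043 -0.2176  0.155 ]
[416.2989899  217.67676768] [404 206  26  25 495] [ 0.5111 -0.2281  0.117 ]
[366.87188612 220.23131673] [358 211  19  19 281] [ 0.4986 -0.1205  0.155 ]
[366.87188612 220.23131673] [358 211  19  19 281] [ 0.5052 -0.1273  0.117 ]
vial [278.5        223.17948718] [274 219  10  10  78] [0.5028 0.0517 0.072 ]
vial [283.5 231.5] [282 230   4   4  10] [0.4853 0.0409 0.072 ]
```

View pics/z6.png

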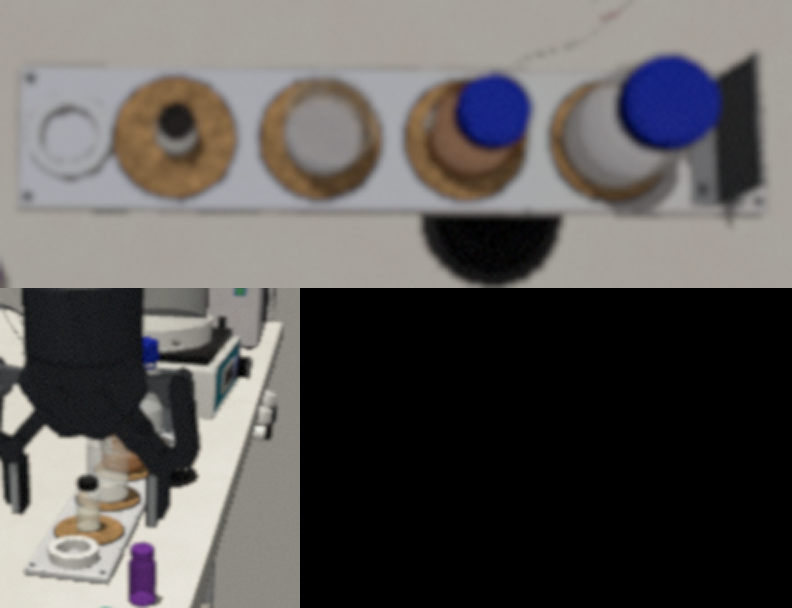

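All four stand centred on their pads: tall cap (416,218), amber cap (367,220), beaker near (320,227), vial cap (278,223). The gripper is clear of everything.

```bash
python3 -c "
from station import r
s=r.read_state();print(s['clock'],s['contact_force']);r.job_done()"
```

```text
32.65 [0.66876896 0.91282796 0.28844824]
the job is handed in; nothing more can be done
```

The job is handed in at 32.65 s on the robot's clock. The end plate is at the −y end, so the tall bottle stands on pad 1, the amber bottle on pad 2, the beaker on pad 3 and the vial on pad 4.

- **Position:** in the last top picture the caps of the tall bottle, amber bottle and vial measured within about 1–2 mm of their pad centres. I judged the beaker by eye only, at about 2–4 mm off, well inside the 12 mm allowed.
- **Upright and clear:** all four look upright and the gripper is clear of everything. In the final side view the gripper hid part of the tall and amber bottles. Their upright check there rests on the cap positions in the top view, plus an earlier side view for the tall bottle.
- **Forces and other objects:** the highest force I saw was about 16 N, when I pressed the beaker slightly onto its pad before backing off. The decoys were not touched. No check failed or disagreed.

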